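# Check the spring of a sample case cover

## Robot

A 7-joint arm with a two-finger parallel gripper is mounted at the origin on the work surface; the furniture and walls round the work are solid. World frame = base frame: x ahead of the robot, y to its left, z up, the work surface at z = 0. Lengths are in m, angles in rad, forces in N, time in s.
With the tool pointing down it reaches from about 0.4 to 0.85 m from the base axis. Payload 10.4 kg.
Tool frame: the origin (TCP) lies at the very end of the fingers, on their centre line; the grasp point (between the pads) lies 19 mm behind it; z points along the fingers, y is the direction in which the jaws open and shut (so a half turn about z gives the same grasp; the last joint's range is limited). The gripper opens to 87 mm and grips with 3 to 60 N. Pads are 19 mm wide; open, the fingers measure 117 mm over their backs; the gripper's body (75 mm by 190 mm) begins 51 mm behind the grasp point.
Start: joints at [1.192, 0.332, -0.065, 1.46, 0.022, 1.35, -0.088], TCP at [0.218, -0.586, 0.223] pointing down, gripper open.
Joint ranges: [-2.6, 2.6], [-0.5, 2.12], [-1.47, 1.34], [0.16, 2.42], [-1.27, 4.41], [0.06, 2.06], [-2.6, 2.6]. Speed limits (rad/s): [2.22, 2.22, 2.79, 2.79, 3.14, 3.14, 3.14].

## Interface

Orientations are given as a unit quaternion [x, y, z, w].
In Python, from bench import r gives the robot as it stands.
- The arm moves only by the tool move_arm, never from a script. Its argument "deltas" is a list of rows, each a list of 5 numbers: the gripper's target within -1 to 1 (fully open at 1, half-way at 0, shut at -1), then the shift along the tool's x, y, z as a fraction of full scale, then the turn about the tool's z as a fraction of full scale. A call has 1 to 12 rows; each row shifts and turns the commanded pose from where the row before left it, along the tool's axes as they then stand; what a row does not reach is not made up. Full scale, the value 1, is 2.5 cm for a shift and 90 degrees for a turn. A row lasts 1/12 s, in which the tool goes at most 41.7 mm and 7.16 degrees, less where a joint would pass 70% of its speed; a pose out of reach is approached as far as the arm can. A call with a number of a shift or a turn outside -1 to 1 is refused whole. A call with a gripper value outside its range is refused whole. The fingers move at their own pace and stop on an object; "squeeze" is the grip in N (left out, the last holds). Time passes only in rows, so rows that do not move let the fingers close. It gives the time, the measured TCP pose, the force and the opening at its end, in the units of the state.
- r.read_state(): the state, without advancing time (a new reading comes with each control period).
- r.camera(name): name is "scene" or "top" or "wrist"; returns the picture (400x640x3 uint8, red, green, blue); there is no depth.
- r.camera_info(name): a dict with "K" (3x3 intrinsics, pixels), "k1" (the pictures are not rectified: a ray, as slopes to the right and down, at radius r is drawn at 1 + k1 r^2 times it, then the intrinsics apply), "R" (3x3) and "t" (3): a world point X has camera coordinates R X + t; the wrist camera has in their place "hand_eye" (4x4, takes a point from camera to tool coordinates, whose origin is the TCP and whose axes are the flange's). Camera axes: x right, y down, z forward; pixel columns grow to the right and rows downward; lengths in m; the calibration is good to about 2 mm. A picture is of the moment at which its call begins: read the wrist's pose just before it. camera_info takes no time and is no camera call.
- r.close_job(): hands the job in, once; it reports no verdict.
Trained networks look in the newest picture that a camera, given by its name, has taken for a name from the list of things; names that differ only in an ending like _2 or _b are one class to them, and where a whole thing is asked for, a point or a joint stands for the part that bears it (a point fixed in the world has none). Each returns a list of dicts, best first, with "confidence" (0 to 1); they miss things now and then, are a little off and sometimes report something else, mostly with a low value. They report only what shows in the picture. A call takes as long as a camera call.
- r.boxes_of(camera, label): "position" ([x, y, z] in m, in the coordinates of the camera as it stood for that picture, good to about 4 mm: the middle of the surface that is visible of it).
- r.tip_of(camera, label): "position" ([x, y, z] in m, in the coordinates of the camera as it stood for that picture, good to about 4 mm: a listed point, or the origin of a listed thing).
The state is a dict: "time": time; "joint_positions": joint angles; "joint_vel": joint speeds; "joint_torque": joint torques, N m; "ee_pos": TCP position; "eef_rot": TCP orientation; "ft_force": force on the tool from outside, world axes, zero at the start; "torque": the same for the moment, N m; "width": finger opening in m.
Only numpy, scipy, OpenCV 4.12 (cv2) and the standard library are available. Lean on these libraries where they do the work, as an engineer would, in place of code of your own. Each camera call takes 0.05 s, during which the arm holds its last target.

## Task

The sprung cover of the white sample case has just been adjusted and must be checked. Turn the latch so that its pointer squarely faces the raised mark on the deck, then lift the cover by its handle clearly past its balance point (by some ten degrees), keeping hold so that it never swings up to its stop. Ease it back and finish still holding the cover by the handle, motionless, just below the balance point (between two and ten degrees below it, where it would fall shut if let go), and leave the things standing around the case where they are.

Things in the scene. Friction and masses are not known exactly. Their poses are not given: they have to be found in the camera images.
- case_hinge (a point): Middle of the cover's hinge line, over the far wall of the fixed white sample case, 106 mm above the desk. Axes are the case's: -x to the case's front (towards the robot), y left along the hinge line, z up. The chamber is 200 (x) x 220 (y) x 100 mm high; a grey deck, 68 mm wide and as long and high, adjoins its right side. Three small cups stand fixed inside it.
- cover (a joint): Angle in rad: 0 shut (level), grows as the front edge rises, stop at 1.5. The cover is a 200 x 220 x 12 mm slab in the hinge line's plane, 0.9 kg. Its hinge has a spring: below the balance point, 0.90 rad, it falls shut; above, it rises to the stop. To start it takes 1 N at the handle; near balance 0.1 N per 0.04 rad. While the latch's pointer lies over its right edge it cannot rise.
- handle_grip (a point): The point to grip in the cover's handle, a steel bar 22 mm wide (y), 16 mm thick, that sticks out 58 mm from the middle of the cover's front edge in its plane (50 mm wide in the first 6 mm). It lies 235 mm from the middle of the hinge line and moves on an arc about it (shut: 106 mm above the desk, 35 mm in front of the case). Grip it from above across y; it turns between the fingers as the cover tilts.
- balance_mark (a point): Centre of the dark rubber collar on the thin steel guide arc (radius 120 mm about the hinge line) left of the cover, 122 mm to the left of its middle: it shows the balance point. The cover's plane passes through it at 0.90 rad.
- latch (a joint): Angle of the latch about its upright axis in rad: 0 when the pointer faces the mark squarely; grows as it turns clockwise seen from above, towards the cover; at 1.57 it points straight at the cover and bars it. It turns from -0.5 to 1.7 and stays where it is left (friction 0.05 N m).
- latch_grip (a point): Middle of the latch's thumb grip, on its axis, 136 mm above the desk: an upright black blade 46 mm long (its x), 12 mm thick (y), from 120 to 151 mm above the desk. Below it a 14 mm wide steel pointer with a white line reaches 45 mm out along -x, 114 to 120 mm up. It stands on the deck, 130 mm ahead of the hinge line, 140 mm right of its middle. Axes turn with the latch.
- latch_mark (a point): The mark: a small raised steel bar, 14 x 6 x 3 mm, on the front of the deck, straight in front (-x of the case) of the latch's axis and 59 mm from it. Point on its top.
- vial_center (a point): Centre of a white vial with a blue cap, 32 mm wide, 96 mm high, standing left of the case. A bystander.
- reagent_center (a point): Centre of a white bottle with a blue cap, 48 mm wide, 96 mm high, standing right of the case. A bystander.
- timer: A small white timer with a round knob on top, 62 x 62 x 43 mm, to the right, nearer the robot than the case; origin under its middle. A bystander.
- label_roll: A white label roll, 61 mm wide, 40 mm high; origin under its middle. A bystander.
- stamp_pad: A flat stamp pad, 62 x 94 x 17 mm; origin under its middle. A bystander.

How it is judged:
On the way, in this order (a step that is already met when the one before it is completed fails the run):
1. the latch's pointer faces the mark, within 0.15 rad, with the cover still shut (value of joint latch between -0.15 and 0.15 rad and value of joint cover below 0.1 rad), for 0.2 s.
2. the cover is raised past its balance point, by 0.1 rad or more, held by its handle (value of joint cover above 1 rad and contact force between the fingers and cover_c1 above 0.1 N), for 0.1 s.
At the end, for the whole second after the job is handed in: The program ends holding: the robot holds the cover by its handle (the fingers press on it with, over 0.1 N) still (under 0.05 rad/s) at 0.71 to 0.875 rad, just below the balance point at 0.90 rad, and the latch's pointer still faces the mark within 0.2 rad (value of joint cover between 0.71 and 0.875 rad and velocity of joint cover between -0.05 and 0.05 rad/s and contact force between the fingers and cover_c1 above 0.1 N and value of joint latch between -0.2 and 0.2 rad); the arm keeps its last pose, push and grip.
It fails at once if the cover swings up towards its stop (beyond 1.35 rad) (value of joint cover above 1.35 rad).
It fails at once if a bystander is moved by more than 30 mm (distance of any of vial_center, reagent_center, timer, label_roll, stamp_pad from where it was at the start of the episode above 0.03 m).
It also fails if it takes over 58 s, if anything falls off the work surface, if the arm or the gripper's body presses on something with over 40 N, if the wrist force passes 120 N, or if a joint passes its speed limit or range.

## Working session

There is one attempt and no reset: what is moved stays moved. The work goes in short steps, Python scripts to look and compute and a tool call to move; the robot and the scene stay as the last step left them, time stands still between calls to the robot, and variables do not carry over. Pictures are saved under pics/ and viewed, and the job is handed in when it is done.

Besides the shell and the picture viewer there is one more tool, called after "Call:" as name(argument=value, ...) on one line, values as JSON. move_arm: Moves the arm, as the interface text tells. Shift numbers are shares of 2.5 cm and turn numbers shares of 90 degrees, none past 1 either way. Its arguments: {"type":"object","properties":{"deltas":{"type":"array","items":{"type":"array","items":{"type":"number"}}},"squeeze":{"type":"number"}},"required":["deltas"]}

```bash
ls; mkdir -p pics
cat > h.py <<'E'
from bench import r
import numpy as np, cv2
from scipy.spatial.transform import Rotation as R
def snap(c,n):
    im=r.camera(c); cv2.imwrite('pics/'+n+'.png',im[:,:,::-1]); return im
def toworld(c,p,st=None):
    i=r.camera_info(c)
    if c=='wrist':
        st=st or r.read_state()
        q=np.array(i['hand_eye'])@np.r_[p,1]
        return R.from_quat(st['eef_rot']).apply(q[:3])+st['ee_pos']
    return np.array(i['R']).T@(np.array(p)-i['t'])
def proj(c,X):
    i=r.camera_info(c)
    x=np.array(i['R'])@X+i['t']; s=x[:2]/x[2]; s=s*(1+i['k1']*(s@s)); K=np.array(i['K']); return K[:2,:2]@s+K[:2,2]
E
python3 - <<'E'
from h import *
s=r.read_state(); print(s)
for c in ['scene','top']:
    snap(c,c+'0')
    for l in ['case_hinge','handle_grip','balance_mark','latch_grip','latch_mark','vial_center','reagent_center','timer','label_roll','stamp_pad']:
        d=r.tip_of(c,l)
        print(c,l,[(np.round(toworld(c,x['position']),4),round(x['confidence'],2)) for x in d[:2]])
print(r.read_state()['time'])
E
```

```text
pics
{'time': 0.0, 'joint_positions': array([ 1.19237913,  0.33288436, -0.0647103 ,  1.46094992,  0.02157526,
        1.34991362, -0.0885027 ]), 'joint_vel': array([ 0.00130617,  0.0015869 , -0.00052267, -0.00011604, -0.00048436,
        0.00109246, -0.00024791]), 'joint_torque': array([-1.58415100e-03, -6.23262262e+01,  2.32576701e-02, -3.89891803e+01,
       -6.13655616e-02,  3.97428323e-02,  1.79822109e-04]), 'ee_pos': array([ 0.21759136, -0.58547494,  0.22174206]), 'eef_rot': array([ 9.84213686e-01,  1.76982727e-01, -1.49443967e-04, -7.15000528e-04]), 'ft_force': array([ 0.37975744,  0.40196587, -0.32471307]), 'torque': array([-0.03809444,  0.02753504, -0.03557708]), 'width': 0.08671869901950842}
scene case_hinge [(array([0.6911, 0.0966, 0.1003]), 0.88)]
scene handle_grip [(array([ 0.5883, -0.0653,  0.1391]), 0.62)]
scene balance_mark [(array([0.5991, 0.2053, 0.2015]), 0.71)]
scene latch_grip [(array([0.5709, 0.4544, 0.0469]), 0.61), (array([ 0.5906, -0.0626,  0.136 ]), 0.46)]
scene latch_mark [(array([ 0.5816, -0.4461,  0.0487]), 0.58)]
scene vial_center [(array([0.5737, 0.4555,
[... 282 characters left out ...]
[]
scene stamp_pad [(array([ 0.3663, -0.1862, -0.0018]), 0.86)]
top case_hinge []
top handle_grip [(array([0.4668, 0.0552, 0.1067]), 0.74)]
top balance_mark [(array([0.6011, 0.2027, 0.1989]), 0.79)]
top latch_grip [(array([ 0.5939, -0.0649,  0.136 ]), 0.5)]
top latch_mark [(array([ 0.5354, -0.0746,  0.1058]), 0.87), (array([ 0.5878, -0.4489,  0.0432]), 0.49)]
top vial_center [(array([0.5703, 0.4515, 0.0513]), 0.6)]
top reagent_center [(array([ 0.5856, -0.4454,  0.0464]), 0.81)]
top timer [(array([ 0.355 , -0.3   , -0.0022]), 0.9), (array([0.6009, 0.2027, 0.1993]), 0.43)]
top label_roll [(array([ 0.4839, -0.3291,  0.0023]), 0.72)]
top stamp_pad [(array([ 0.3698, -0.1839,  0.0013]), 0.95)]
1.1
```

View pics/scene0.png

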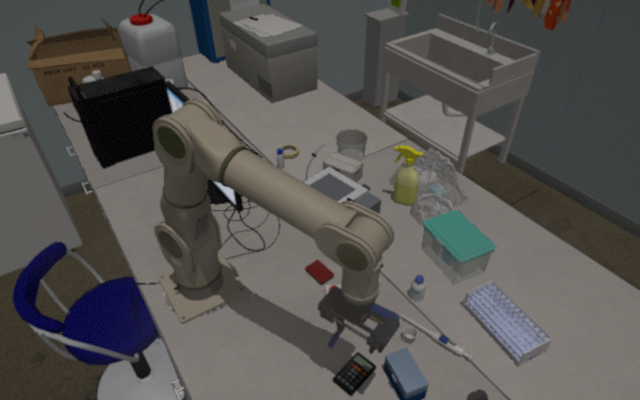

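View pics/top0.png

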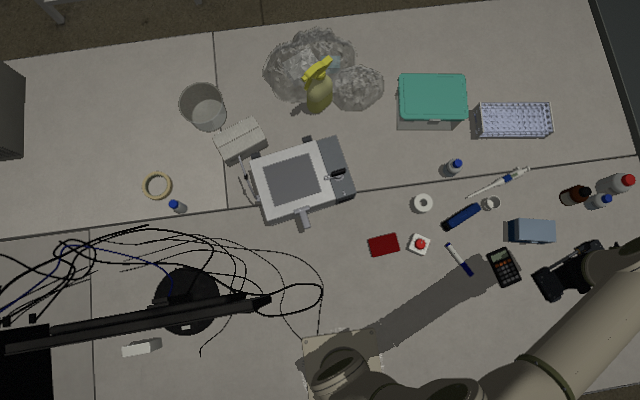

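Run:
```python
from h import *
from scipy.optimize import least_squares
# model: hinge (x,y), yaw
pts=[((0,0),(.6911,.0966)),((-.235,0),(.4668,.0552)),((-.120*np.cos(.9),.122),(.6,.204)),((-.130,-.140),(.592,-.064)),((-.189,-.14),(.5354,-.0746))]
def f(v):
    c,s=np.cos(v[2]),np.sin(v[2])
    return np.ravel([[v[0]+c*a-s*b-X,v[1]+s*a+c*b-Y] for (a,b),(X,Y) in pts])
o=least_squares(f,[.69,.09,.2]);print(o.x,np.round(o.fun*1000,1), np.degrees(o.x[2]))
im=cv2.imread('pics/top0.png')
p=proj('top',np.array([.592,-.064,.136]));print(p)
u,v=map(int,p); cv2.imwrite('pics/topc.png',cv2.resize(im[v-50:v+50,u-65:u+65],None,fx=6,fy=6,interpolation=cv2.INTER_CUBIC))
```

```text
[0.69495887 0.09732499 0.18244289] [ 3.9  0.7 -2.9 -0.5 -0.5 -0.2  0.5  0.1 -0.9 -0. ] 10.453207555225884
[338.00109368 172.40806403]
```

View crop.

The scene view shows the arm hiding most of the case. The top view shows the case around (295,180), its handle at (304,217), the latch at (338,173) and the bystanders clear of it, except the timer and stamp pad at (418,243) and (383,244).

View pics/topc.png

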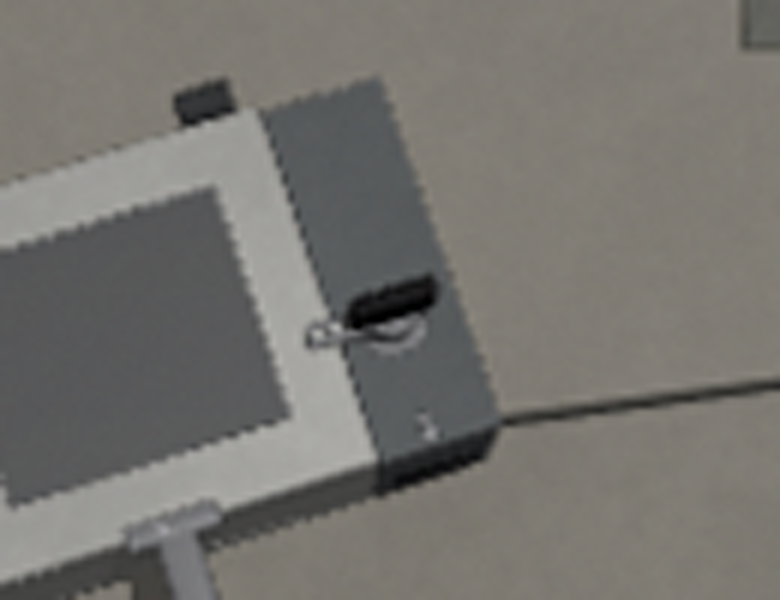

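```bash
cat >> h.py <<'E'
H=np.array([.695,.0973,.106]); YAW=.1824
def case(a,b,z): 
    c,s=np.cos(YAW),np.sin(YAW); return np.array([H[0]+c*a-s*b,H[1]+s*a+c*b,z])
def yaw(q):
    x=R.from_quat(q).apply([1,0,0]); return np.degrees(np.arctan2(x[1],x[0]))
def plan(way,psis,g,p0=None,psi0=None,nd=2):
    """way: list of world points, one per row; psis: per-row yaw deg; print rows"""
    s=r.read_state(); p=np.array(s['ee_pos'] if p0 is None else p0); Q=R.from_quat(s['eef_rot'])
    if psi0 is not None: Q=R.from_euler('z',psi0,degrees=True)*R.from_euler('x',180,degrees=True)
    rows=[]
    for w,ps in zip(way,psis):
        d=np.round(Q.inv().apply(np.array(w)-p)/.025,nd); t=round(-((ps-yaw(Q.as_quat())+180)%360-180)/90,3)
        rows.append([g]+[float(x) for x in d]+[t]); p=p+Q.apply(d*.025); Q=Q*R.from_euler('z',t*90,degrees=True)
    import json
    for i in range(0,len(rows),12): print(json.dumps(rows[i:i+12]))
    print('end',np.round(p,4),yaw(Q.as_quat())); return rows
def line(a,b,n): return [np.array(a)+(np.array(b)-a)*(i+1)/n for i in range(n)]
E
python3 - <<'E'
from h import *
s=r.read_state(); print(s['ee_pos'],yaw(s['eef_rot']),case(-.13,-.14,.136))
t=case(-.13,-.14,.22)
n=27
plan(line(s['ee_pos'],t,n),np.minimum(20.4+5.8*np.arange(1,n+1)/1.5,98.7).tolist(),0.3)
E
```

```text
[ 0.21774492 -0.58585321  0.22257396] 20.389471643110603 [ 0.59255118 -0.0639583   0.136     ]
[[0.3, 0.79, -0.53, 0.0, -0.043], [0.3, 0.82, -0.48, 0.01, -0.043], [0.3, 0.86, -0.42, 0.0, -0.043], [0.3, 0.88, -0.36, 0.01, -0.043], [0.3, 0.9, -0.3, -0.0, -0.043], [0.3, 0.92, -0.24, 0.0, -0.043], [0.3, 0.94, -0.18, 0.01, -0.043], [0.3, 0.94, -0.11, 0.0, -0.043], [0.3, 0.95, -0.05, 0.0, -0.043], [0.3, 0.96, 0.02, 0.01, -0.043], [0.3, 0.94, 0.07, 0.0, -0.043], [0.3, 0.94, 0.15, 0.01, -0.043]]
[[0.3, 0.93, 0.2, -0.0, -0.043], [0.3, 0.92, 0.27, 0.0, -0.043], [0.3, 0.89, 0.33, 0.01, -0.043], [0.3, 0.87, 0.39, 0.0, -0.043], [0.3, 0.84, 0.45, 0.0, -0.042], [0.3, 0.81, 0.5, 0.01, -0.043], [0.3, 0.77, 0.55, 0.0, -0.043], [0.3, 0.74, 0.61, 0.01, -0.043], [0.3, 0.69, 0.65, -0.0, -0.011], [0.3, 0.68, 0.67, 0.0, -0.0], [0.3, 0.68, 0.67, 0.01, -0.0], [0.3, 0.68, 0.66, 0.0, -0.0]]
[[0.3, 0.68, 0.67, 0.01, -0.0], [0.3, 0.68, 0.66, -0.0, -0.0], [0.3, 0.68, 0.67, 0.0, -0.0]]
end [ 0.5926 -0.064   0.2201] 98.6894715878238
```

Call:
move_arm(deltas=[[0.3, 0.79, -0.53, 0.0, -0.043], [0.3, 0.82, -0.48, 0.01, -0.043], [0.3, 0.86, -0.42, 0.0, -0.043], [0.3, 0.88, -0.36, 0.01, -0.043], [0.3, 0.9, -0.3, 0.0, -0.043], [0.3, 0.92, -0.24, 0.0, -0.043], [0.3, 0.94, -0.18, 0.01, -0.043], [0.3, 0.94, -0.11, 0.0, -0.043], [0.3, 0.95, -0.05, 0.0, -0.043], [0.3, 0.96, 0.02, 0.01, -0.043], [0.3, 0.94, 0.07, 0.0, -0.043], [0.3, 0.94, 0.15, 0.01, -0.043]])

```text
time: 2.1
ee_pos: [0.3856, -0.3522, 0.2214]
eef_rot: [0.833, 0.553, 0.0, 0.0]
ft_force: [0.6, 0.7, -0.6]
width: 0.0567
```

Call:
move_arm(deltas=[[0.3, 0.93, 0.2, 0.0, -0.043], [0.3, 0.92, 0.27, 0.0, -0.043], [0.3, 0.89, 0.33, 0.01, -0.043], [0.3, 0.87, 0.39, 0.0, -0.043], [0.3, 0.84, 0.45, 0.0, -0.042], [0.3, 0.81, 0.5, 0.01, -0.043], [0.3, 0.77, 0.55, 0.0, -0.043], [0.3, 0.74, 0.61, 0.01, -0.043], [0.3, 0.69, 0.65, 0.0, -0.011], [0.3, 0.68, 0.67, 0.0, 0.0], [0.3, 0.68, 0.67, 0.01, 0.0], [0.3, 0.4, 0.4, 0.0, 0.0]])

```text
time: 3.1
ee_pos: [0.5472, -0.1259, 0.2203]
eef_rot: [0.649, 0.76, 0.001, -0.0]
ft_force: [0.1, -0.3, 0.1]
width: 0.0565
```

Run:
```python
from h import *
s=r.read_state(); print(s['ee_pos'],yaw(s['eef_rot']),s['joint_positions'])
snap('wrist','w1')
for l in ['latch_grip','latch_mark','handle_grip']:
    for f in (r.tip_of,r.boxes_of):
        d=f('wrist',l); print(l,[(np.round(toworld('wrist',x['position'],s),4),round(x['confidence'],2)) for x in d[:2]])
```

```text
[ 0.54716659 -0.12588608  0.22025094] 99.01144799915743 [ 0.63900334  0.24326596 -0.57583787  1.61173089  0.13425763  1.32631844
  0.20138593]
latch_grip [(array([ 0.5911, -0.0635,  0.1389]), 0.79)]
latch_grip [(array([ 0.5878, -0.0562,  0.1442]), 0.59)]
latch_mark [(array([ 0.5321, -0.0774,  0.1048]), 0.7)]
latch_mark [(array([ 0.617 , -0.0201,  0.1141]), 0.86)]
handle_grip []
handle_grip [(array([0.6102, 0.0049, 0.1121]), 0.76)]
```

View pics/w1.png

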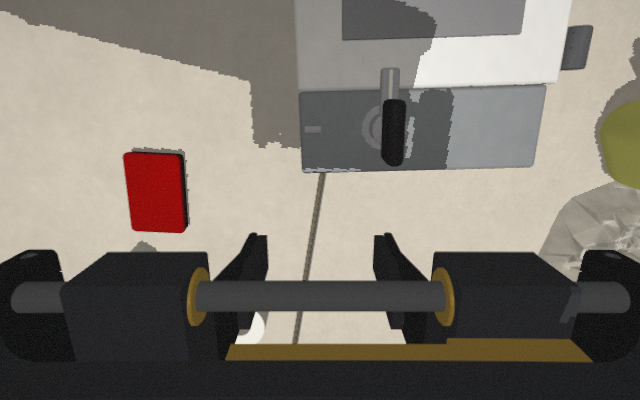

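The wrist view shows the black blade at (394,133), the pointer over the cover's edge with its tip at (390,70), the mark at (312,129) and the red pad well clear.

```bash
cat >> h.py <<'E'
def ray(c,uv,z,s=None):
    i=r.camera_info(c); und=cv2.undistortPoints(np.array([[uv]],float),np.array(i['K']),np.array([i['k1'],0,0,0.]))[0,0]
    d=np.r_[und,1]
    if c=='wrist':
        M=np.array(i['hand_eye']); Q=R.from_quat(s['eef_rot']); o=Q.apply(M[:3,3])+s['ee_pos']; D=Q.apply(M[:3,:3]@d)
    else:
        Rm=np.array(i['R']); o=-Rm.T@i['t']; D=Rm.T@d
    return o+D*(z-o[2])/D[2]
E
python3 - <<'E'
from h import *
s=r.read_state()
im=cv2.imread('pics/w1.png'); cv2.imwrite('pics/w1c.png',cv2.resize(im[50:180,290:450],None,fx=4.5,fy=4.5,interpolation=cv2.INTER_CUBIC))
for n,uv,z in [('ptr tip',(390,69),.12),('blade far top',(394,102),.151),('blade near top',(393,162),.151),('mark',(313,129),.103),('deck FR',(304,171),.1),('deck BR',(534,165),.1),('deckFL',(300,93),.1)]:
    print(n,np.round(ray('wrist',uv,z,s),4))
print(case(-.2,-.178,0),case(0,-.178,0),case(-.189,-.14,0))
E
```

```text
ptr tip [ 0.5805 -0.0269  0.12  ]
blade far top [ 0.5818 -0.0493  0.151 ]
blade near top [ 0.5899 -0.0891  0.151 ]
mark [ 0.5307 -0.0801  0.103 ]
deck FR [ 0.5282 -0.117   0.1   ]
deck BR [ 0.722  -0.0823  0.1   ]
deckFL [ 0.5162 -0.0537  0.1   ]
[ 0.53060523 -0.11402525  0.        ] [ 0.72728747 -0.07774719  0.        ] [ 0.53452992 -0.07466033  0.        ]
```

View pics/w1c.png

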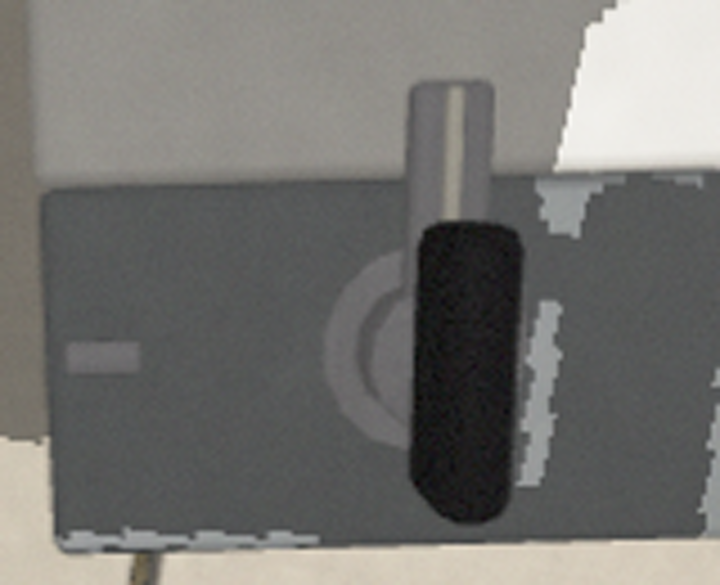

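Run:
```python
from h import *
s=r.read_state(); print(s['ee_pos'],s['time'])
a=np.array([.592,-.0645,.2203]); b=np.array([.592,-.0645,.124])
way=line(s['ee_pos'],a,4)+line(a,b,6)
plan(way,[100.5]*10,0.3)
```

```text
[ 0.54515094 -0.13083419  0.22025813] 3.45
[[0.3, 0.59, 0.56, -0.0, -0.021], [0.3, 0.56, 0.58, -0.0, 0.0], [0.3, 0.57, 0.59, -0.0, 0.0], [0.3, 0.57, 0.58, -0.0, 0.0], [0.3, -0.0, -0.0, 0.64, 0.0], [0.3, -0.0, -0.0, 0.64, 0.0], [0.3, -0.0, -0.0, 0.64, 0.0], [0.3, -0.0, -0.0, 0.64, 0.0], [0.3, -0.0, -0.0, 0.65, 0.0], [0.3, -0.0, -0.0, 0.64, 0.0]]
end [ 0.592  -0.0644  0.124 ] 100.52271390184174
```

Call:
move_arm(deltas=[[0.3, 0.59, 0.56, 0, -0.021], [0.3, 0.56, 0.58, 0, 0], [0.3, 0.57, 0.59, 0, 0], [0.3, 0.57, 0.58, 0, 0], [0.3, 0, 0, 0, 0], [0.3, 0, 0, 0, 0], [0.3, 0, 0, 0, 0], [0.3, 0, 0, 0.64, 0], [0.3, 0, 0, 0.64, 0], [0.3, 0, 0, 0.3, 0]])

```text
time: 4.28
ee_pos: [0.5912, -0.0652, 0.1791]
eef_rot: [0.64, 0.769, -0.001, -0.0]
ft_force: [-0.2, -0.5, -1.2]
width: 0.0564
```

Run:
```python
from h import *
s=r.read_state(); print(s['ee_pos'],yaw(s['eef_rot']),s['joint_positions'])
snap('wrist','w2')
s=r.read_state(); print(s['ee_pos'])
for l in ['latch_grip','latch_mark']:
        d=r.tip_of('wrist',l); print(l,[(np.round(toworld('wrist',x['position'],s),4),round(x['confidence'],2)) for x in d[:2]])
```

```text
[ 0.59116514 -0.06517972  0.17910629] 100.4555890784546 [ 0.51514374  0.35533145 -0.59977478  1.57614207  0.20742088  1.27630404
  0.06613692]
[ 0.59076665 -0.06497118  0.17822746]
latch_grip [(array([ 0.5934, -0.0633,  0.138 ]), 0.83)]
latch_mark [(array([ 0.5319, -0.0724,  0.1058]), 0.8)]
```

View pics/w2.png

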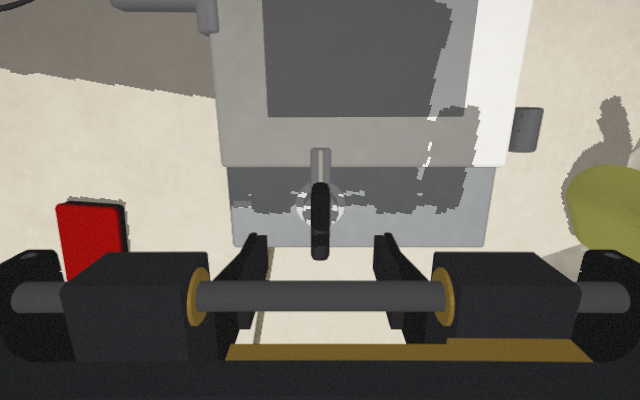

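The blade at (320,220) sits centred between the finger tips (255 and 385), parallel to the pads.

Call:
move_arm(deltas=[[0.3, 0.03, 0.05, 0.5, 0], [0.3, 0, 0, 0.6, 0], [0.3, 0, 0, 0.6, 0], [0.3, 0, 0, 0.46, 0], [0.3, 0, 0, 0, 0], [-1, 0, 0, 0, 0], [-1, 0, 0, 0, 0], [-1, 0, 0, 0, 0], [-1, 0, 0, 0, 0], [-1, 0, 0, 0, 0]], squeeze=15)

```text
time: 5.27
ee_pos: [0.5938, -0.0624, 0.1274]
eef_rot: [0.639, 0.769, 0.0, 0.0]
ft_force: [-0.4, -0.8, -0.5]
width: 0.0309
```

Call:
move_arm(deltas=[[-1, 0, 0, 0, 0], [-1, 0, 0, 0, 0], [-1, 0, 0, 0, 0], [-1, 0, 0, 0, 0], [-1, 0, 0, 0, 0], [-1, 0, 0, 0, 0]], squeeze=20)

```text
time: 5.77
ee_pos: [0.591, -0.063, 0.1268]
eef_rot: [0.639, 0.769, -0.002, -0.002]
ft_force: [-13.6, -1.0, 10.2]
width: 0.0119
```

Call:
move_arm(deltas=[[-1, 0, -0.03, 0, -0.03], [-1, 0, 0, 0, -0.07], [-1, 0, 0, 0, -0.07], [-1, 0, 0, 0, -0.07], [-1, 0, 0, 0, -0.07], [-1, 0, 0, 0, -0.07], [-1, 0, 0, 0, -0.07], [-1, 0, 0, 0, -0.07]])

```text
time: 6.43
ee_pos: [0.5901, -0.0636, 0.1267]
eef_rot: [0.279, 0.96, -0.002, -0.003]
ft_force: [-15.5, -3.0, 11.7]
width: 0.012
```

Call:
move_arm(deltas=[[-1, 0, 0, 0, -0.07], [-1, 0, 0, 0, -0.07], [-1, 0, 0, 0, -0.07], [-1, 0, 0, 0, -0.07], [-1, 0, 0, 0, -0.07], [-1, 0, 0, 0, -0.07], [-1, 0, 0, 0, -0.059], [-1, 0, 0, 0, 0], [-1, 0, 0, 0, 0], [-1, 0, 0, 0, 0], [-1, 0, 0, 0, 0]])

```text
time: 7.35
ee_pos: [0.59, -0.0644, 0.1268]
eef_rot: [-0.091, 0.996, -0.001, -0.003]
ft_force: [-16.1, -4.8, 12.5]
width: 0.0117
```

Run:
```python
from h import *
s=r.read_state(); print(s['ee_pos'],yaw(s['eef_rot']),s['ft_force'],s['torque'],s['joint_positions'])
im=snap('top','top1');snap('wrist','w3')
p=proj('top',np.array([.592,-.064,.136]))
u,v=map(int,p); cv2.imwrite('pics/top1c.png',cv2.resize(im[v-50:v+50,u-65:u+65,::-1],None,fx=6,fy=6,interpolation=cv2.INTER_CUBIC))
```

```text
[ 0.58999797 -0.06441657  0.12676986] -169.6013323332011 [-16.14708497  -4.82003872  12.50421639] [-0.97020437  3.5138864  -0.01182968] [ 0.70373637  0.47822867 -0.86426001  1.6246515   0.38401003  1.22414722
  1.51207267]
```

View pics/w3.png

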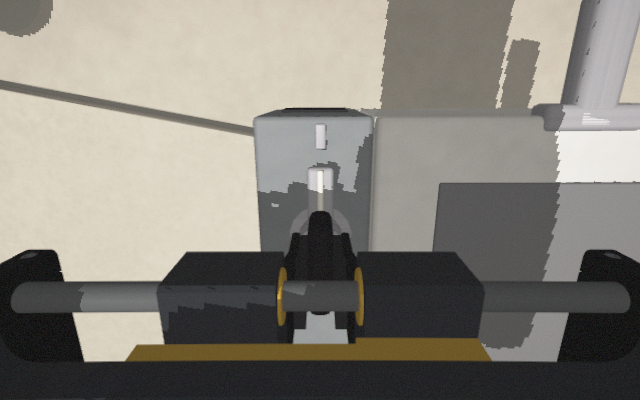

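The pointer's white line at (320,180) lines up with the mark at (320,137), both on the deck's axis direction. Next I let go and go to the handle.

Call:
move_arm(deltas=[[0.2, 0, 0, 0, 0], [0.2, 0, 0, 0, 0], [0.2, 0, 0, 0, 0], [0.2, 0, 0, 0, 0], [0.2, 0, 0, 0, 0], [0.2, 0, 0, -0.2, 0], [0.2, 0, 0, -0.6, 0], [0.2, 0, 0, -0.8, 0], [0.2, 0, 0, -0.8, 0], [0.2, 0, 0, -0.4, 0], [0.2, 0, 0, 0, 0]])

```text
time: 8.37
ee_pos: [0.5939, -0.0623, 0.1993]
eef_rot: [-0.091, 0.996, -0.0, 0.002]
ft_force: [-0.8, 0.8, -0.3]
width: 0.052
```

Run:
```python
from h import *
s=r.read_state(); print(s['ee_pos'],yaw(s['eef_rot']),s['ft_force'],s['width'],s['time'])
snap('wrist','w4')
for l in ['latch_grip','latch_mark','handle_grip']:
        d=r.tip_of('wrist',l); print(l,[(np.round(toworld('wrist',x['position'],s),4),round(x['confidence'],2)) for x in d[:2]])
s=r.read_state()
h=case(-.235,0,.21);print(h)
n=9
plan(line(s['ee_pos'],h,n),[190.3]*n,0.2)
```

```text
[ 0.59393678 -0.06233282  0.19931844] -169.51286881873065 [-0.76745303  0.81857041 -0.25844159] 0.05195421795114053 8.3667
latch_grip [(array([ 0.593 , -0.0648,  0.1412]), 0.62)]
latch_mark [(array([ 0.5928, -0.0615,  0.14  ]), 0.73), (array([ 0.5308, -0.0746,  0.1057]), 0.61)]
handle_grip [(array([0.4633, 0.0554, 0.1044]), 0.84)]
[0.46389837 0.05467328 0.21      ]
[[0.2, 0.47, 0.62, -0.06, 0.002], [0.2, 0.46, 0.61, -0.07, 0.0], [0.2, 0.47, 0.62, -0.06, 0.0], [0.2, 0.47, 0.61, -0.06, 0.0], [0.2, 0.47, 0.62, -0.07, 0.0], [0.2, 0.46, 0.61, -0.06, 0.0], [0.2, 0.47, 0.62, -0.06, 0.0], [0.2, 0.47, 0.61, -0.07, 0.0], [0.2, 0.47, 0.62, -0.06, 0.0]]
end [0.4638 0.0547 0.21  ] -169.69473529930067
```

View pics/w4.png

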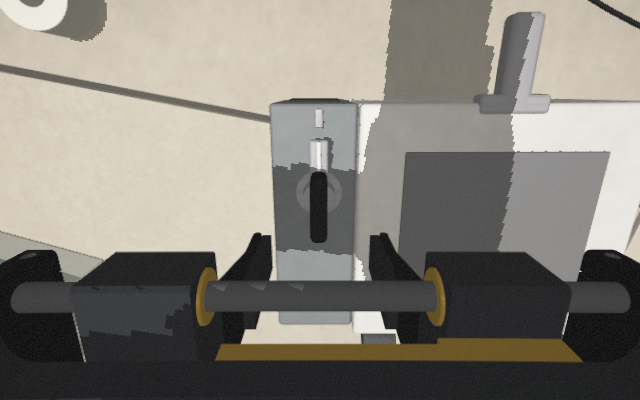

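The latch at (319,190) stays pointed at the mark (319,118) after release. The handle shows at (520,60).

Call:
move_arm(deltas=[[0.2, 0.47, 0.62, -0.06, 0.002], [0.2, 0.46, 0.61, -0.07, 0], [0.2, 0.47, 0.62, -0.06, 0], [0.2, 0.47, 0.61, -0.06, 0], [0.2, 0.47, 0.62, -0.07, 0], [0.2, 0.46, 0.61, -0.06, 0], [0.2, 0.47, 0.62, -0.06, 0], [0.2, 0.47, 0.61, -0.07, 0], [0.2, 0.47, 0.62, -0.06, 0], [0.2, 0, 0, 0, 0], [0.2, 0, 0, 0, 0], [0.2, 0, 0, 0, 0]])

```text
time: 9.57
ee_pos: [0.4644, 0.0541, 0.2106]
eef_rot: [-0.089, 0.996, -0.0, -0.0]
ft_force: [0.0, -0.3, -0.1]
width: 0.0526
```

Run:
```python
from h import *
s=r.read_state(); print(s['ee_pos'],yaw(s['eef_rot']),s['ft_force'],s['width'],s['time'])
snap('wrist','w5')
for l in ['handle_grip','latch_mark']:
        d=r.tip_of('wrist',l); print(l,[(np.round(toworld('wrist',x['position'],s),4),round(x['confidence'],2)) for x in d[:2]])
```

```text
[0.46439137 0.05407618 0.21057204] -169.737059993889 [ 0.04745654 -0.316755   -0.06858131] 0.05261372911553198 9.5667
handle_grip [(array([0.4653, 0.0553, 0.1036]), 0.79)]
latch_mark [(array([ 0.528 , -0.0765,  0.1085]), 0.69)]
```

View pics/w5.png

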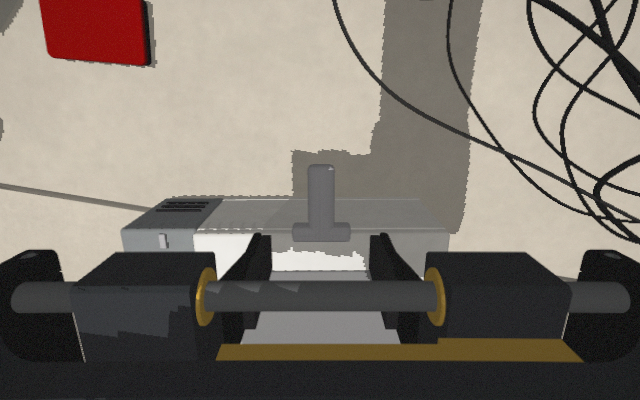

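The handle at (321,200) is centred between the finger tips (260, 380). Now down and grip.

Call:
move_arm(deltas=[[0.2, 0, 0.02, 0.5, 0], [0.2, 0, 0, 0.8, 0], [0.2, 0, 0, 0.8, 0], [0.2, 0, 0, 0.8, 0], [0.2, 0, 0, 0.8, 0], [0.2, 0, 0, 0.8, 0], [0.2, 0, 0, 0.4, 0], [0.2, 0, 0, 0, 0], [0.2, 0, 0, 0, 0]])

```text
time: 10.47
ee_pos: [0.4643, 0.0555, 0.0886]
eef_rot: [-0.09, 0.996, 0.0, -0.0]
ft_force: [0.2, -0.3, 0.7]
width: 0.0522
```

Call:
move_arm(deltas=[[-1, 0, 0, 0, 0], [-1, 0, 0, 0, 0], [-1, 0, 0, 0, 0], [-1, 0, 0, 0, 0], [-1, 0, 0, 0, 0], [-1, 0, 0, 0, 0], [-1, 0, 0, 0, 0], [-1, 0, 0, 0, 0]], squeeze=15)

```text
time: 11.13
ee_pos: [0.4645, 0.0547, 0.0887]
eef_rot: [-0.09, 0.996, -0.0, 0.0]
ft_force: [1.6, -4.6, 1.5]
width: 0.022
```

Run:
```python
from h import *
s=r.read_state(); print(s['ee_pos'],yaw(s['eef_rot']),s['ft_force'],s['width'],s['time'])
snap('wrist','w6')
```

```text
[0.46452983 0.05466062 0.08869683] -169.72308006950814 [ 1.64478483 -4.5547085   1.45131847] 0.022002692876036328 11.1333
```

View pics/w6.png

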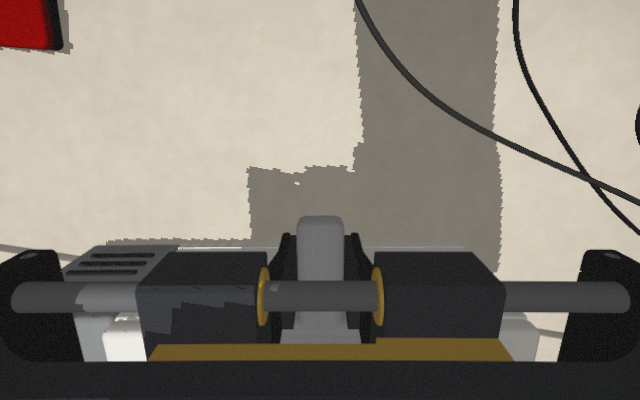

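The bar at (320,250) is held between both pads; width reads 22.0 mm. I'll plan the arc now.

```bash
cat > arc.py <<'E'
import numpy as np,json,sys
t0,t1,step=map(float,sys.argv[1:4])
n=int(np.ceil(abs(t1-t0)/step))+1
u=np.arange(n+1)/n; # ease ends
w=np.ones(n); w[0]=w[-1]=.5; T=t0+(t1-t0)*np.r_[0,np.cumsum(w)/w.sum()]
p=np.array([np.cos(t0),np.sin(t0)])*.235;rows=[]
for t in T[1:]:
    q=np.array([np.cos(t),np.sin(t)])*.235
    d=np.round((q-p)/.025,2);p=p+d*.025
    rows.append([-1,float(d[0]),0,float(-d[1]),0])
for i in range(0,len(rows),12):print(json.dumps(rows[i:i+12]))
E
python3 arc.py 0 0.5 0.045; python3 arc.py 0.5 1.09 0.05
```

```text
[[-1, -0.0, 0, -0.2, 0], [-1, -0.02, 0, -0.39, 0], [-1, -0.03, 0, -0.39, 0], [-1, -0.05, 0, -0.39, 0], [-1, -0.06, 0, -0.38, 0], [-1, -0.09, 0, -0.39, 0], [-1, -0.09, 0, -0.37, 0], [-1, -0.12, 0, -0.38, 0], [-1, -0.12, 0, -0.37, 0], [-1, -0.15, 0, -0.36, 0], [-1, -0.16, 0, -0.36, 0], [-1, -0.17, 0, -0.35, 0]]
[[-1, -0.09, 0, -0.18, 0]]
[[-1, -0.11, 0, -0.2, 0], [-1, -0.24, 0, -0.4, 0], [-1, -0.26, 0, -0.38, 0], [-1, -0.28, 0, -0.37, 0], [-1, -0.3, 0, -0.35, 0], [-1, -0.31, 0, -0.34, 0], [-1, -0.33, 0, -0.32, 0], [-1, -0.35, 0, -0.31, 0], [-1, -0.36, 0, -0.29, 0], [-1, -0.37, 0, -0.27, 0], [-1, -0.39, 0, -0.25, 0], [-1, -0.4, 0, -0.24, 0]]
[[-1, -0.2, 0, -0.11, 0]]
```

Call:
move_arm(deltas=[[-1, 0, 0, -0.2, 0], [-1, -0.02, 0, -0.39, 0], [-1, -0.03, 0, -0.39, 0], [-1, -0.05, 0, -0.39, 0], [-1, -0.06, 0, -0.38, 0], [-1, -0.09, 0, -0.39, 0], [-1, -0.09, 0, -0.37, 0], [-1, -0.12, 0, -0.38, 0], [-1, -0.12, 0, -0.37, 0], [-1, -0.15, 0, -0.36, 0], [-1, -0.16, 0, -0.36, 0], [-1, -0.17, 0, -0.35, 0]])

```text
time: 12.18
ee_pos: [0.4901, 0.0594, 0.1971]
eef_rot: [-0.09, 0.996, -0.0, -0.001]
ft_force: [1.2, -4.6, -2.2]
width: 0.022
```

Call:
move_arm(deltas=[[-1, -0.09, 0, -0.18, 0], [-1, 0, 0, 0, 0], [-1, 0, 0, 0, 0], [-1, 0, 0, 0, 0]])

```text
time: 12.52
ee_pos: [0.4924, 0.0598, 0.2012]
eef_rot: [-0.09, 0.996, -0.0, -0.0]
ft_force: [-0.5, -4.8, 1.3]
width: 0.0222
```

```bash
cat > chk.py <<'E'
from h import *
import sys
n=sys.argv[1]
s=r.read_state(); print(s['ee_pos'],yaw(s['eef_rot']),s['ft_force'],s['width'],s['time'])
z=s['ee_pos'][2]+.019-.106
c=np.array([np.cos(YAW),np.sin(YAW)]); x=-(s['ee_pos'][:2]-H[:2])@c
print('theta z',np.arcsin(z/.235),'atan',np.arctan2(z,x),'rad',np.hypot(x,z))
for k in ('wrist','scene','top'): snap(k,n+k)
E
python3 chk.py a
```

```text
[0.4923732  0.0598457  0.20122138] -169.7242040921702 [-0.45554677 -4.82973522  1.28129179] 0.02222296029208682 12.5167
theta z 0.5075624393367449 atan 0.506148603091572 rad 0.23559915811986365
```

View pics/atop.png

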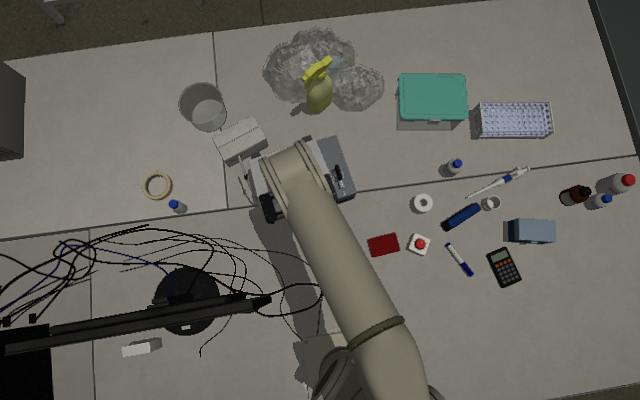

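View pics/ascene.png

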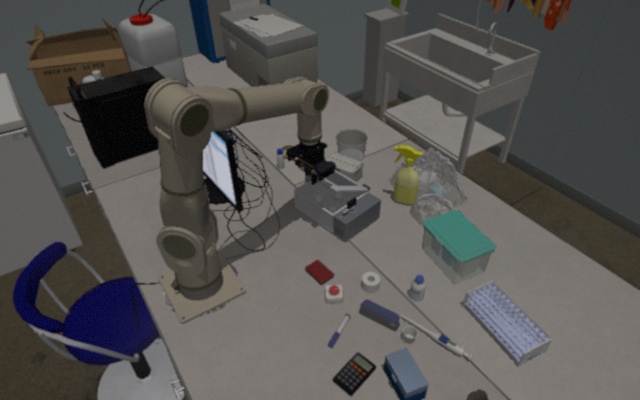

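View pics/awrist.png

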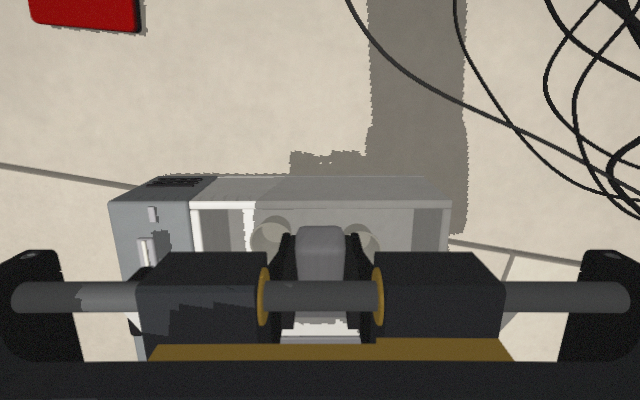

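The wrist view shows the chamber open with the cups at (270,235), the bar still centred at (320,245), and the pointer facing the mark at (150,215). The scene view shows the cover raised about 30°. Geometry gives θ ≈ 0.507 rad at radius 0.2356 m, so I go on.

Call:
move_arm(deltas=[[-1, -0.11, 0, -0.2, 0], [-1, -0.24, 0, -0.4, 0], [-1, -0.26, 0, -0.38, 0], [-1, -0.28, 0, -0.37, 0], [-1, -0.3, 0, -0.35, 0], [-1, -0.31, 0, -0.34, 0], [-1, -0.33, 0, -0.32, 0], [-1, -0.35, 0, -0.31, 0], [-1, -0.36, 0, -0.29, 0], [-1, -0.37, 0, -0.27, 0], [-1, -0.39, 0, -0.25, 0], [-1, -0.2, 0, -0.12, 0]])

```text
time: 13.67
ee_pos: [0.5795, 0.0761, 0.2917]
eef_rot: [-0.09, 0.996, 0.0, 0.0]
ft_force: [-0.1, -4.5, 0.5]
width: 0.0218
```

Call:
move_arm(deltas=[[-1, -0.2, 0, -0.12, 0], [-1, -0.2, 0, -0.11, 0], [-1, 0, 0, 0, 0], [-1, 0, 0, 0, 0], [-1, 0, 0, 0, 0], [-1, 0, 0, 0, 0]])

```text
time: 14.17
ee_pos: [0.5887, 0.0777, 0.2968]
eef_rot: [-0.09, 0.996, -0.0, 0.0]
ft_force: [3.4, -3.5, -3.0]
width: 0.0219
```

```bash
python3 chk.py b
python3 - <<'E'
import cv2
im=cv2.imread('pics/bscene.png'); cv2.imwrite('pics/bsc.png',cv2.resize(im[120:250,260:400],None,fx=4.5,fy=4.5,interpolation=cv2.INTER_CUBIC))
E
```

```text
[0.58865644 0.07773313 0.29680505] -169.7098788191016 [ 3.37481376 -3.47828736 -3.01912374] 0.021931031673328882 14.1667
theta z 1.103495492037534 atan 1.0949229745695128 rad 0.23602960078269283
```

View pics/bsc.png

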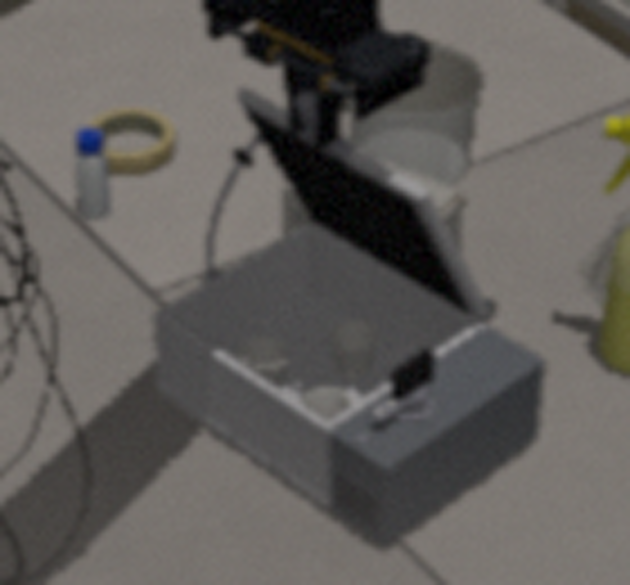

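View pics/bwrist.png

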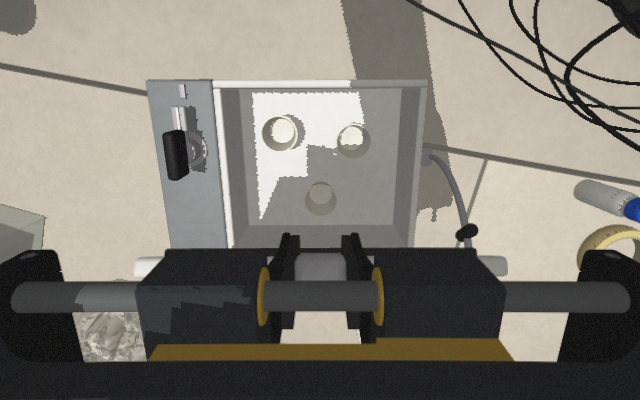

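The cover stands clearly past the dark collar at (243,157) in the crop, still held, with θ ≈ 1.095 rad. Now I ease it back to about 0.79.

```bash
python3 arc.py 1.097 0.79 0.03
```

```text
[[-1, 0.12, 0, 0.06, 0], [-1, 0.23, 0, 0.13, 0], [-1, 0.22, 0, 0.13, 0], [-1, 0.23, 0, 0.14, 0], [-1, 0.21, 0, 0.14, 0], [-1, 0.22, 0, 0.15, 0], [-1, 0.21, 0, 0.16, 0], [-1, 0.2, 0, 0.16, 0], [-1, 0.21, 0, 0.17, 0], [-1, 0.19, 0, 0.18, 0], [-1, 0.19, 0, 0.18, 0], [-1, 0.1, 0, 0.09, 0]]
```

Call:
move_arm(deltas=[[-1, 0.12, 0, 0.06, 0], [-1, 0.23, 0, 0.13, 0], [-1, 0.22, 0, 0.13, 0], [-1, 0.23, 0, 0.14, 0], [-1, 0.21, 0, 0.14, 0], [-1, 0.22, 0, 0.15, 0], [-1, 0.21, 0, 0.16, 0], [-1, 0.2, 0, 0.16, 0], [-1, 0.21, 0, 0.17, 0], [-1, 0.19, 0, 0.18, 0], [-1, 0.19, 0, 0.18, 0], [-1, 0.1, 0, 0.09, 0]])

```text
time: 15.32
ee_pos: [0.5308, 0.067, 0.2545]
eef_rot: [-0.09, 0.996, -0.001, 0.0]
ft_force: [2.9, -6.0, -1.4]
width: 0.0215
```

Call:
move_arm(deltas=[[-1, 0, 0, 0, 0], [-1, 0, 0, 0, 0], [-1, 0, 0, 0, 0], [-1, 0, 0, 0, 0], [-1, 0, 0, 0, 0], [-1, 0, 0, 0, 0], [-1, 0, 0, 0, 0], [-1, 0, 0, 0, 0]])

```text
time: 15.98
ee_pos: [0.5311, 0.067, 0.2548]
eef_rot: [-0.09, 0.996, -0.001, 0.0]
ft_force: [0.9, -5.2, -0.9]
width: 0.022
```

```bash
python3 chk.py c
python3 - <<'E'
from h import *
im=cv2.imread('pics/cscene.png'); cv2.imwrite('pics/csc.png',cv2.resize(im[120:250,260:400],None,fx=4.5,fy=4.5,interpolation=cv2.INTER_CUBIC))
for c in ['top','scene']:
    for l in ['balance_mark','handle_grip','vial_center','reagent_center','timer','label_roll','stamp_pad']:
        d=r.tip_of(c,l)
        print(c,l,[(np.round(toworld(c,x['position']),4),round(x['confidence'],2)) for x in d[:1]])
# cover plane points in scene view at .79, front-left/right corners & hinge ends (crop coords)
for t in (.71,.79,.875):
    for n,a,b in (('FL',.2,.11),('FR',.2,-.11)):
        print(t,n,np.round((proj('scene',case(-a*np.cos(t),b,.106+a*np.sin(t)))-[260,120])*4.5))
print(np.round((proj('scene',case(0,.11,.106))-[260,120])*4.5),np.round((proj('scene',case(0,-.11,.106))-[260,120])*4.5))
E
```

```text
[0.53107027 0.06700008 0.25484619] -169.71681795806592 [ 0.89229302 -5.21358609 -0.94391383] 0.021954786389686398 15.9833
theta z 0.7955363877511938 atan 0.7888049505984671 rad 0.23656580994031262
top balance_mark [(array([0.601 , 0.2008, 0.2007]), 0.69)]
top handle_grip []
top vial_center [(array([0.5729, 0.4518, 0.0518]), 0.71)]
top reagent_center [(array([ 0.5874, -0.4481,  0.0475]), 0.56)]
top timer [(array([ 0.3524, -0.3005, -0.0004]), 0.71)]
top label_roll [(array([ 0.4853, -0.3268,  0.0011]), 0.51)]
top stamp_pad [(array([ 0.3678, -0.1837,  0.0011]), 0.79)]
scene balance_mark [(array([0.5998, 0.2027, 0.2031]), 0.94)]
scene handle_grip [(array([0.5322, 0.0668, 0.2742]), 0.81)]
scene vial_center [(array([0.5721, 0.4513, 0.0477]), 0.49)]
scene reagent_center [(array([ 0.585 , -0.448 ,  0.0456]), 0.76)]
scene timer [(array([ 0.3517, -0.2981,  0.0011]), 0.82)]
scene label_roll [(array([ 0.4807, -0.3301, -0.0008]), 0.78)]
scene stamp_pad [(array([ 0.3678, -0.1861, -0.0005]), 0.93)]
0.71 FL [186. 160.]
0.71 FR [369. 271.]
0.79 FL [195. 144.]
0.79 FR [379. 254.]
0.875 FL [205. 127.]
0.875 FR [390. 236.]
[311. 211.] [486. 315.]
```

View pics/csc.png

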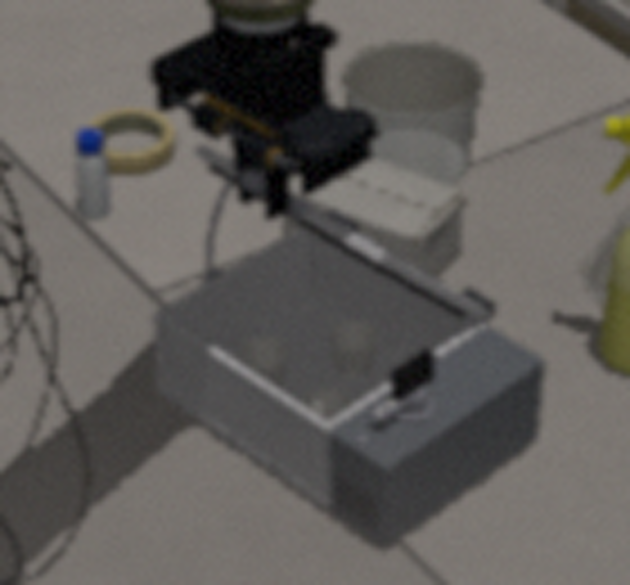

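View pics/cwrist.png

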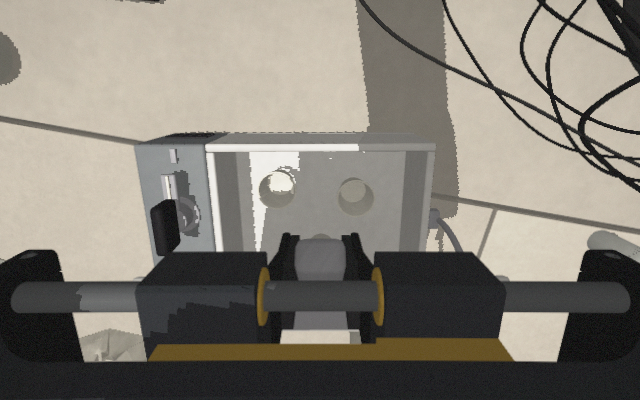

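The slab appears edge-on, with its front-left corner at about (197,150), where (195,144) is predicted for 0.79 rad. The pointer faces the mark, and the bystanders are where they were. I'm handing in.

Run:
```python
from bench import r
s=r.read_state();print(s['joint_vel'].round(4),s['ee_pos'],s['width']);r.close_job()
```

```text
[-0.0009 -0.0001  0.0016 -0.0012 -0.0015 -0.0007 -0.0001] [0.53106907 0.06701065 0.2548484 ] 0.021789265562434584
the job is handed in; nothing more can be done
```

I turned the latch until its pointer faced the mark and let it go. Then I gripped the handle, raised the cover to about 1.10 rad and held it there. I eased it back to about 0.79 rad and handed the job in still holding it. No verdict is reported on handing in.

- **Cover angle:** the arm's geometry gave 0.789 to 0.796 rad at the end. The scene picture roughly agreed: the cover's front-left corner showed about 6 px, in a 4.5× crop, from where 0.79 rad predicts. That puts it just below the collar.
- **Grip and stillness:** the fingers read about 22 mm on the 22 mm bar, and the joint speeds were near zero.
- **Latch:** after release, the pointer lined up with the mark in the wrist picture and still faced it in the last one.
- **Bystanders:** all five were found within about 5 mm of their first positions.
- **Disagreements:** the first wrist measurement, taken while the arm was still settling, was off by about 5 mm, so I did not use it. At the end the top camera could not see the handle behind the arm, but the scene camera put it where the arm's pose said it was.

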